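# Find the full carton by weight and put it in the dispatch tray

### The arm

A 6-joint arm with a two-finger parallel gripper is mounted at the origin on the work surface. World frame = base frame: x ahead of the robot, y to its left, z up, the work surface at z = 0. Lengths are in m, angles in rad, forces in N, time in s.
With the tool pointing down it reaches from about 0.25 to 0.725 m from the base axis. Payload 4 kg.
Tool frame: the origin (TCP) lies at the very end of the fingers, on their centre line; the grasp point (between the pads) lies 19 mm behind it; z points along the fingers, y is the line along which they close (so a half turn about z gives the same grasp; the last joint's range is limited). The gripper opens to 85 mm and grips with 20 to 120 N. Pads are 22 mm wide; open, the fingers measure 114 mm over their backs; the gripper's body (76 mm by 85 mm) begins 54 mm behind the grasp point. The pads swing forward as they close: fully open they stand 13 mm farther back than shut.
Start: joints at [-1.197, 0.241, 0.005, 1.335, 0, 1.571], TCP at [0.183, -0.465, 0.231] pointing down, gripper open.
Joint ranges: [-2.72, 2.72], [-1.05, 1.87], [-1.09, 1.28], [-1.99, 2.15], [-1.42, 1.44], [-3.14, 3.14]. Speed limits (rad/s): [2.79, 2.79, 3.14, 3.14, 3.14, 3.14].

### API

Orientations are given as a unit quaternion [x, y, z, w].
In Python, from workcell import bot gives the robot as it stands.
- The arm moves only by the tool carry_out, never from a script. Its argument "increments" is one flat list of numbers, 5 for each row, row after row: the finger opening in cm, from 0 to 8.54, then the shift along the tool's x, y, z in cm, then the turn about the tool's z in rad. A call has exactly 5 rows; each row shifts and turns the commanded pose from where the row before left it, along the tool's axes as they then stand; what a row does not reach is not made up. A row lasts 1/8 s, in which the tool goes at most 62.5 mm and 10.7 degrees, less where a joint would pass 70% of its speed; a pose out of reach is approached as far as the arm can. A call with a gripper value outside its range is refused whole. The fingers move at their own pace and stop on an object; the grip force is fixed at half the most. Time passes only in rows, so rows that do not move let the fingers close, or fill a call up. It gives the time, the measured TCP pose, the force, the opening and the grip force at its end, in the units of the state.
- bot.get_obs(): the state, without advancing time (a new reading comes with each control period).
- bot.camera(name): name is "scene" or "side" or "wrist"; returns a dict with "pixels" (420x560x3 uint8, blue, green, red), "range_z" (420x560 float32, m along the optical axis (not along the pixel's ray), 0 where there is no reading), "mtx" (3x3 intrinsics, pixels), "eye" and "attitude" of the camera in the world. Camera axes: x right, y down, z forward; pixel columns grow to the right and rows downward; lengths in m; the calibration is good to about 2 mm. A picture is of the moment at which its call begins.
- bot.job_done(): hands the job in; it is judged then, once.
Trained networks look in a picture, given as the dict that the camera call returned (one of the last four; its "shot" number tells which), for a name from the list of things; names that differ only in an ending like _2 or _b are one class to them, and where a whole thing is asked for, a point or a joint stands for the part that bears it (a point fixed in the world has none). Each returns a list of dicts, best first, with "p" (0 to 1); they miss things now and then, are a little off and sometimes report something else, mostly with a low value. They report only what shows in the picture. A call takes as long as a camera call. They do not tell look-alikes from the thing itself.
- bot.find_in(picture, name): "xyz" ([x, y, z] in m, in the coordinates of the camera as it stood for that picture, good to about 4 mm: the middle of the surface that is visible of it).
- bot.regions_of(picture, name): "mask" (420x560 bool, what is visible of it).
- bot.place_of(picture, name): "xyz" ([x, y, z] in m, in the coordinates of the camera as it stood for that picture, good to about 4 mm: a listed point, or the origin of a listed thing).
The state is a dict: "clock": time; "joint_pos": joint angles; "joint_vel": joint speeds; "tau": joint torques, N m; "eef_pos": TCP position; "tool_rot": TCP orientation; "ft_force": force on the tool from outside, world axes, zero at the start; "ft_torque": the same for the moment, N m; "grip_width": finger opening in m; "grasp_force": force on a finger pad.
Only numpy, scipy, OpenCV 4.12 (cv2) and the standard library are available. Lean on these libraries where they do the work, as an engineer would, in place of code of your own. Each camera call takes 0.05 s, during which the arm holds its last target. There are 200 camera calls.

### The job

One of the three identical closed cartons on the bench is full of pins, the other two are nearly empty. Seen from the robot, from left to right, lift each one clear of the bench to feel its weight and set it back upright where it stood; only after all three have been lifted, put the full one flat into the free slot of the red tray and leave the two light ones standing in their places. Set the cartons down gently without dropping them, never tip them over, and do not disturb the blue bin, the bottle or the steel gauge block.

Things in the scene. Friction and masses are not known exactly. Their poses are not given: they have to be found in the camera images.
- carton_left: The left one (largest y) of three identical rigid sealed cardboard cartons, 120 x 54 x 80 mm (x, y, z), upright on the green bench top (z = 0), tape along the top. Origin: centre of the underside; x along the length, z up; take it across the 54 mm width. One of the three, chosen at random, is full and weighs 0.65 to 0.9 kg; the other two weigh 0.2 to 0.36 kg. Contents shift at most 3 mm.
- carton_middle: The middle one of three identical rigid sealed cardboard cartons, 120 x 54 x 80 mm (x, y, z), upright on the green bench top (z = 0), tape along the top. Origin: centre of the underside; x along the length, z up; take it across the 54 mm width. One of the three, chosen at random, is full and weighs 0.65 to 0.9 kg; the other two weigh 0.2 to 0.36 kg. Contents shift at most 3 mm.
- carton_right: The right one (smallest y) of three identical rigid sealed cardboard cartons, 120 x 54 x 80 mm (x, y, z), upright on the green bench top (z = 0), tape along the top. Origin: centre of the underside; x along the length, z up; take it across the 54 mm width. One of the three, chosen at random, is full and weighs 0.65 to 0.9 kg; the other two weigh 0.2 to 0.36 kg. Contents shift at most 3 mm.
- tray: Red plastic dispatch tray, fixed to the bench to the robot's right, 154 x 154 mm, walls 24 mm high and 4 mm thick, floor 4 mm thick. Origin: centre of the underside, x and y along its sides, z up. A wall along x divides it: the half towards its +y holds the free slot, the half towards its -y is narrower and holds loose bent steel pins, lower than the walls.
- tray_slot (a point): Centre of the floor of the tray's free slot, 4 mm above the bench. The slot is 146 mm along the point's x and 78 mm along its y, open above; a carton goes in standing upright, its length along the slot's x, either way round, and rests flat on the slot's floor.
- blue_bin: Bystander: loose open blue plastic bin full of bent pins, 150 x 234 x 100 mm, beyond the cartons. Origin: centre of the underside.
- cleaner: Bystander: loose white plastic bottle with a blue cap, standing, 60 mm in diameter, 150 mm high, beyond the cartons. Origin: centre of the underside.
- gauge: Bystander: loose steel gauge block lying on the bench beyond the cartons, 120 x 45 x 20 mm. Origin: centre of the underside, x along its length.
Mind the look-alikes: they are no part of the job. What is shaped like the carton_left but yellow is not meant.

How it is judged:
On the way, in this order (a step that is already met when the one before it is completed fails the run):
1. the left carton is lifted at least 20 mm clear of the bench, the other two still standing in their places (height (world z) of carton_left above 0.02 m and angle between carton_left's own z axis and vertical below 0.3 rad and distance of each of carton_middle, carton_right from where it was at the start of the episode below 0.06 m and height (world z) of each of carton_middle, carton_right below 0.01 m), for 0.2 s.
2. then the middle carton is lifted at least 20 mm, the other two standing in their places (height (world z) of carton_middle above 0.02 m and angle between carton_middle's own z axis and vertical below 0.3 rad and distance of each of carton_left, carton_right from where it was at the start of the episode below 0.06 m and height (world z) of each of carton_left, carton_right below 0.01 m), for 0.2 s.
3. then the right carton is lifted at least 20 mm, the other two standing in their places (height (world z) of carton_right above 0.02 m and angle between carton_right's own z axis and vertical below 0.3 rad and distance of each of carton_left, carton_middle from where it was at the start of the episode below 0.06 m and height (world z) of each of carton_left, carton_middle below 0.01 m), for 0.2 s.
At the end, for the whole second after the job is handed in: The full carton (over 5 N on the tray) is upright and still on the slot floor: centre within 26 mm, height 6 mm, length within 0.3 rad of the slot's (tilt under 0.08); the two light ones stand still on the bench, tilt under 0.1 rad, within 60 mm of their starting places (((horizontal distance between carton_left and tray_slot below 0.026 m and z of carton_left in the frame of tray_slot between -0.006 and 0.006 m and angle between carton_left's own z axis and vertical below 0.08 rad and angle between the x axis of carton_left and the x axis of tray_slot, either way round below 0.3 rad and contact force between carton_left and tray above 5 N and linear speed of each of carton_left, carton_middle, carton_right below 0.02 m/s and distance of each of carton_middle, carton_right from where it was at the start of the episode below 0.06 m and angle between each of carton_middle, carton_right's own z axis and vertical below 0.1 rad and height (world z) of each of carton_middle, carton_right below 0.01 m) or (horizontal distance between carton_middle and tray_slot below 0.026 m and z of carton_middle in the frame of tray_slot between -0.006 and 0.006 m and angle between carton_middle's own z axis and vertical below 0.08 rad and angle between the x axis of carton_middle and the x axis of tray_slot, either way round below 0.3 rad and contact force between carton_middle and tray above 5 N and linear speed of each of carton_middle, carton_left, carton_right below 0.02 m/s and distance of each of carton_left, carton_right from where it was at the start of the episode below 0.06 m and angle between each of carton_left, carton_right's own z axis and vertical below 0.1 rad and height (world z) of each of carton_left, carton_right below 0.01 m) or (horizontal distance between carton_right and tray_slot below 0.026 m and z of carton_right in the frame of tray_slot between -0.006 and 0.006 m and angle between carton_right's own z axis and vertical below 0.08 rad and angle between the x axis of carton_right and the x axis of tray_slot, either way round below 0.3 rad and contact force between carton_right and tray above 5 N and linear speed of each of carton_right, carton_left, carton_middle below 0.02 m/s and distance of each of carton_left, carton_middle from where it was at the start of the episode below 0.06 m and angle between each of carton_left, carton_middle's own z axis and vertical below 0.1 rad and height (world z) of each of carton_left, carton_middle below 0.01 m))); the robot touches nothing.
It fails at once if a carton is tipped over (more than 0.6 rad) (angle between any of carton_left, carton_middle, carton_right's own z axis and vertical above 0.6 rad).
It fails at once if a carton is dropped: out of the fingers while more than 15 mm above the bench ((height (world z) of carton_left above 0.015 m and contact force between carton_left and the fingers below 0.05 N) or (height (world z) of carton_middle above 0.015 m and contact force between carton_middle and the fingers below 0.05 N) or (height (world z) of carton_right above 0.015 m and contact force between carton_right and the fingers below 0.05 N)).
It fails at once if the blue bin is pushed more than 30 mm or tipped (distance of blue_bin from where it was at the start of the episode above 0.03 m or angle between blue_bin's own z axis and vertical above 0.4 rad).
It fails at once if the bottle is pushed more than 30 mm or tipped (distance of cleaner from where it was at the start of the episode above 0.03 m or angle between cleaner's own z axis and vertical above 0.4 rad).
It fails at once if the steel gauge block is pushed more than 30 mm or tipped (distance of gauge from where it was at the start of the episode above 0.03 m or angle between gauge's own z axis and vertical above 0.4 rad).
It also fails if it takes over 72 s, if anything falls off the work surface, if the arm or the gripper's body presses on something with over 40 N, if the wrist force passes 120 N, or if a joint passes its speed limit or range.

## Working session

There is one attempt and no reset: what is moved stays moved. The work goes in short steps, Python scripts to look and compute and a tool call to move; the robot and the scene stay as the last step left them, time stands still between calls to the robot, and variables do not carry over. Pictures are saved under pics/ and viewed, at most 10 in all, crops included, and the job is handed in when it is done.

Besides the shell and the picture viewer there is one more tool, called after "Emit:" as name(argument=value, ...) on one line, values as JSON. carry_out: Moves the arm, as the interface text tells. Its arguments: {"type":"object","properties":{"increments":{"type":"array","items":{"type":"number"}}},"required":["increments"]}

```bash
mkdir -p pics; cat > h.py <<'E'
import numpy as np, cv2
from scipy.spatial.transform import Rotation as R
from workcell import bot
def M(c):
    a=np.array(c["attitude"]); return R.from_quat(a).as_matrix() if a.size==4 else a.reshape(3,3)
def w(c,p): return M(c)@np.array(p)+np.array(c["eye"])
def cloud(c):
    d=c["range_z"]; v,u=np.indices(d.shape); K=np.array(c["mtx"])
    P=np.stack([(u-K[0,2])/K[0,0]*d,(v-K[1,2])/K[1,1]*d,d],-1)
    return P@M(c).T+np.array(c["eye"])
E
python3 - <<'E'
from h import *
np.set_printoptions(precision=3,suppress=True)
o=bot.get_obs(); print(o["clock"],o["eef_pos"],o["tool_rot"],o["grip_width"],o["ft_force"])
ims=[]
for n in ["scene","side"]:
    c=bot.camera(n); cv2.imwrite(f"pics/{n}0.png",c["pixels"]); print(n,c["eye"],c["attitude"])
    for t in ["carton_left","tray","tray_slot","blue_bin","cleaner","gauge"]:
        for r in bot.place_of(c,t): 
            P=np.array(r["xyz"]);q=np.array(c["mtx"])@P; print(t,round(r["p"],2),w(c,P),(q[:2]/q[2]).round())
E
```

```text
0.0 [ 0.182 -0.465  0.23 ] [ 0.983  0.186 -0.    -0.001] 0.08555499100934538 [ 0.231 -0.642 -0.147]
scene [ 1.504 -0.439  0.848] [ 0.768  0.471 -0.233 -0.365]
carton_left 0.62 [0.46  0.423 0.   ] [375. 161.]
carton_left 0.6 [0.501 0.284 0.003] [344. 179.]
tray 0.88 [ 0.493 -0.33   0.   ] [135. 243.]
tray 0.19 [ 0.673  0.274 -0.005] [376. 215.]
tray_slot 0.75 [ 0.494 -0.293  0.006] [149. 237.]
blue_bin 0.72 [ 0.748  0.057 -0.   ] [320. 256.]
cleaner 0.8 [ 0.677  0.272 -0.004] [376. 216.]
gauge 0.65 [ 0.681 -0.195 -0.001] [212. 273.]
side [0.225 0.888 0.877] [-0.163  0.897 -0.403  0.082]
carton_left 0.86 [0.465 0.424 0.004] [257. 370.]
carton_left 0.61 [0.501 0.285 0.001] [267. 311.]
carton_left 0.47 [ 0.49  -0.298  0.003] [345. 161.]
tray 0.89 [ 0.494 -0.327 -0.   ] [346. 157.]
tray_slot 0.67 [ 0.489 -0.299  0.005] [345. 161.]
blue_bin 0.57 [0.751 0.06  0.002] [211. 218.]
blue_bin 0.51 [0.461 0.1   0.003] [312. 256.]
cleaner 0.65 [ 0.678  0.269 -0.002] [198. 284.]
gauge 0.8 [ 0.674 -0.193  0.   ] [274. 170.]
gauge 0.7 [ 0.49  -0.298  0.008] [345. 160.]
```

View pics/scene0.png

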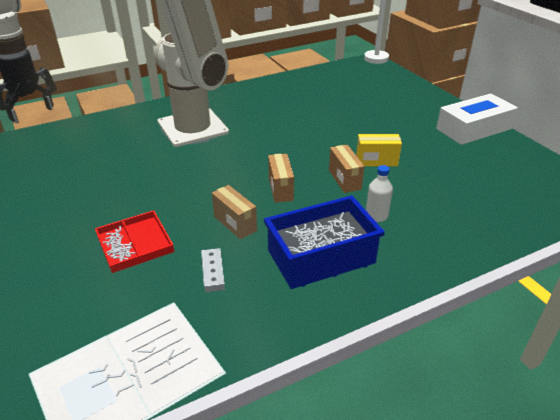

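View pics/side0.png

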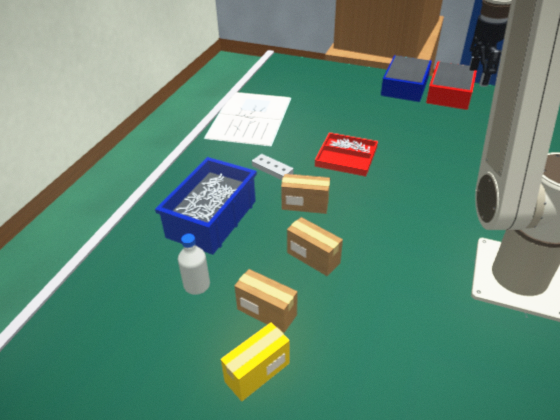

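The three brown cartons are at scene pixels (346,167) left, (281,177) middle and (234,211) right. The yellow look-alike at (379,150) is not meant. In the tray, the pins are in the -y half at (118,243), and the free slot is at (149,237). Next I'll measure the top faces.

```bash
cat > meas.py <<'E'
from h import *
np.set_printoptions(precision=3,suppress=True)
cs=[bot.camera(n) for n in ["scene","side"]]
def rect(P):
    (cx,cy),(a,b),t=cv2.minAreaRect((P[:,:2]*1000).astype(np.float32))
    if a<b: a,b,t=b,a,t+90
    return np.array([cx/1000,cy/1000,a,b,(t+90)%180-90])
def tops(c):
    P=cloud(c); z=P[...,2]
    m=((z>.072)&(z<.09)&(P[...,0]>.3)&(P[...,0]<.62)&(abs(P[...,1])<.5)&(c["range_z"]>0)).astype(np.uint8)
    n,l,s,_=cv2.connectedComponentsWithStats(m)
    for i in range(1,n):
        if s[i,4]>60:
            k=l==i; print(rect(P[k]),"z",np.median(P[k][:,2]),s[i,4],"bgr",c["pixels"][k].mean(0),"px",s[i,:2]+s[i,2:4]//2)
if __name__=="__main__":
  for c in cs:
    print("cam"); tops(c); P=cloud(c)
    m=c["pixels"].astype(int); red=(m[...,2]>100)&(m[...,1]<60)&(m[...,0]<60)
    k=red&(abs(P[...,0]-.49)<.12)&(abs(P[...,1]+.33)<.12)&(P[...,2]>.019)&(P[...,2]<.03); print("tray",rect(P[k]),k.sum())
    for t in ["blue_bin","gauge","cleaner"]:
        r=bot.regions_of(c,t)[0]["mask"]; Q=P[r&(P[...,2]>.01)]; print(t,np.percentile(Q,[2,98],axis=0).ravel())
E
python3 meas.py; python3 - <<'E'
import cv2
a=cv2.imread('pics/scene0.png')[120:250,190:420]; cv2.imwrite('pics/crop0.png',cv2.resize(a,None,fx=3,fy=3))
E
```

```text
cam
[  0.465   0.425 121.279  63.261  63.191] z 0.0796388452429091 486 bgr [ 85.064 208.996 225.588] px [380 140]
[  0.503   0.285 127.033  55.76  -10.89 ] z 0.07977262795798523 514 bgr [114.687 168.932 200.535] px [348 158]
[  0.459   0.099 127.024  54.705 -18.714] z 0.08004842276653668 524 bgr [118.834 173.513 205.185] px [281 168]
[  0.538  -0.076 127.101  57.251  12.124] z 0.08013718544313114 714 bgr [111.961 161.611 189.916] px [234 201]
tray [  0.495  -0.331 162.248 153.334   0.564] 468
blue_bin [ 0.676 -0.057  0.015  0.829  0.168  0.102]
gauge [ 0.417 -0.407  0.01   0.574 -0.254  0.027]
cleaner [0.667 0.241 0.015 0.71  0.288 0.15 ]
cam
[  0.537  -0.073 121.337  61.045  10.727] z 0.0794744032961977 708 bgr [126.662 186.004 215.888] px [306 183]
[  0.457   0.103 123.325  58.285 -19.523] z 0.07963727043573954 994 bgr [126.102 187.591 217.195] px [315 236]
[  0.501   0.288 122.474  57.54  -10.212] z 0.07987365730732476 1334 bgr [128.337 191.625 222.032] px [266 290]
[  0.464   0.427 121.698  56.976  62.224] z 0.08005878144871459 1827 bgr [ 78.221 235.418 244.808] px [255 352]
tray [  0.492  -0.326 162.456 153.163 -88.922] 307
blue_bin [ 0.668 -0.05   0.016  0.822  0.179  0.102]
gauge [ 0.618 -0.221  0.011  0.735 -0.156  0.023]
cleaner [0.649 0.261 0.014 0.697 0.303 0.15 ]
```

View pics/crop0.png

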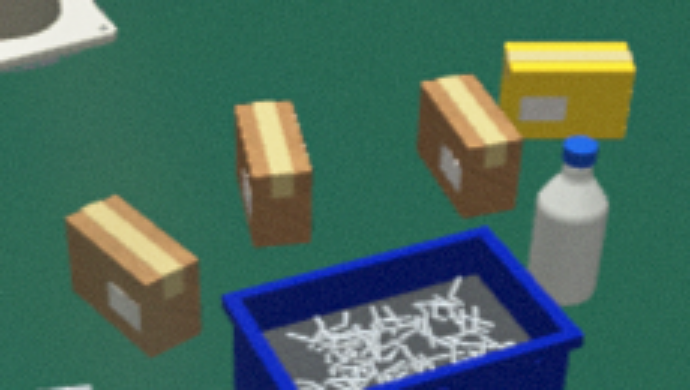

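The crop confirms three brown cartons, at crop pixels (150,270), (275,170) and (470,140). The yellow one at (565,90) is excluded. Next I'll write a planner that gives the increments in tool axes.

```bash
cat > plan.py <<'E'
# plan.py x y z yaw n [grip]: n equal rows from the measured pose to target (tool down)
from h import *; import sys
def pose():
    o=bot.get_obs(); m=R.from_quat(o["tool_rot"]).as_matrix(); return np.array(o["eef_pos"]),np.arctan2(m[1,0],m[0,0]),o
def rows(p,y,T,Y,n,g):
    d=(np.array(T)-p)/n*100; dy=(Y-y)/n; out=[]
    for i in range(n):
        c,s=np.cos(y),np.sin(y); r=np.round([c*d[0]+s*d[1], s*d[0]-c*d[1], -d[2]],1); t=round(-dy,3)
        out.append([g,*r,t]); y-=t
    return out
if __name__=="__main__":
    a=[float(v) for v in sys.argv[1:]]; p,y,o=pose(); g=a[5] if len(a)>5 else 8.5
    print("at",p.round(4),"yaw",round(y,3),"q",np.round(o["joint_pos"],2),"F",np.round(o["ft_force"],2))
    for k in range(2):
        if abs(a[3]-y)>np.pi: y+=np.sign(a[3]-y)*2*np.pi
    for r in rows(p,y,a[:3],a[3],int(a[4]),g): print(",".join(f"{v:g}" for v in r))
E
python3 plan.py .502 .2865 .2 2.958 20
```

```text
at [ 0.1826 -0.4655  0.2313] yaw 0.374 q [-1.2   0.24  0.01  1.34  0.    1.57] F [1.05 0.65 0.46]
8.5,2.9,-2.9,0.2,-0.129
8.5,3.2,-2.5,0.2,-0.129
8.5,3.5,-2.1,0.2,-0.129
8.5,3.7,-1.6,0.2,-0.129
8.5,3.9,-1.1,0.2,-0.129
8.5,4,-0.6,0.2,-0.129
8.5,4.1,-0.1,0.2,-0.129
8.5,4.1,0.4,0.2,-0.129
8.5,4,1,0.2,-0.129
8.5,3.8,1.5,0.2,-0.129
8.5,3.6,1.9,0.2,-0.129
8.5,3.3,2.4,0.2,-0.129
8.5,3,2.8,0.2,-0.129
8.5,2.6,3.2,0.2,-0.129
8.5,2.2,3.5,0.2,-0.129
8.5,1.7,3.7,0.2,-0.129
8.5,1.2,3.9,0.2,-0.129
8.5,0.7,4,0.2,-0.129
8.5,0.2,4.1,0.2,-0.129
8.5,-0.3,4.1,0.2,-0.129
```

Emit:
carry_out(increments=[8.5,2.9,-2.9,0.2,-0.129,8.5,3.2,-2.5,0.2,-0.129,8.5,3.5,-2.1,0.2,-0.129,8.5,3.7,-1.6,0.2,-0.129,8.5,3.9,-1.1,0.2,-0.129])

```text
clock: 1.72
eef_pos: [0.263, -0.2775, 0.2214]
tool_rot: [0.872, 0.489, 0.0, 0.0]
ft_force: [1.3, -0.3, -0.3]
grip_width: 0.085
grasp_force: 0.0
```

```bash
python3 plan.py .502 .2865 .2 2.958 15 | head -1
```

```text
at [ 0.263  -0.2775  0.2214] yaw 1.023 q [-0.81  0.01 -0.29  1.27  0.    1.31] F [ 1.33 -0.26 -0.29]
```

The turn sense is as expected, so I'll continue.

Emit:
carry_out(increments=[8.5,4.0,-0.6,0.2,-0.129,8.5,4.1,-0.1,0.2,-0.129,8.5,4.1,0.4,0.2,-0.129,8.5,4.0,1.0,0.2,-0.129,8.5,3.8,1.5,0.2,-0.129])

```text
clock: 2.35
eef_pos: [0.3434, -0.0891, 0.2115]
tool_rot: [0.672, 0.741, 0.0, 0.0]
ft_force: [0.4, -0.4, -0.2]
grip_width: 0.0851
grasp_force: 0.0
```

Emit:
carry_out(increments=[8.5,3.6,1.9,0.2,-0.129,8.5,3.3,2.4,0.2,-0.129,8.5,3.0,2.8,0.2,-0.129,8.5,2.6,3.2,0.2,-0.129,8.5,2.2,3.5,0.2,-0.129])

```text
clock: 2.98
eef_pos: [0.4236, 0.0999, 0.2014]
tool_rot: [0.402, 0.915, 0.0, 0.0]
ft_force: [0.2, -0.9, 0.3]
grip_width: 0.085
grasp_force: 0.0
```

Emit:
carry_out(increments=[8.5,1.7,3.7,0.2,-0.129,8.5,1.2,3.9,0.2,-0.129,8.5,0.7,4.0,0.2,-0.129,8.5,0.2,4.1,0.2,-0.129,8.5,-0.3,4.1,0.2,-0.129])

```text
clock: 3.6
eef_pos: [0.5029, 0.288, 0.1912]
tool_rot: [0.092, 0.996, -0.0, 0.0]
ft_force: [0.2, -0.8, -0.0]
grip_width: 0.0848
grasp_force: 0.0
```

```bash
python3 plan.py .502 .2865 .03 2.958 4; python3 - <<'E'
from h import *
c=bot.camera("wrist"); cv2.imwrite("pics/w1.png",c["pixels"])
from meas import tops,cs
tops(c)
E
```

```text
at [0.5029 0.288  0.1912] yaw 2.958 q [ 0.52  0.42  0.15  1.3  -0.    0.7 ] F [ 0.22 -0.77 -0.05]
8.5,0,-0,4,0
8.5,0,-0,4,0
8.5,0,-0,4,0
8.5,0,-0,4,0
[  0.463   0.425 121.827  54.085  62.245] z 0.07998018336544277 9861 bgr [112.059 217.012 233.44 ] px [435 132]
[  0.456   0.1   121.571  56.072 -18.933] z 0.07997795498177074 8726 bgr [126.601 170.075 194.568] px [ 62 191]
[  0.5     0.286 121.239  54.124 -10.365] z 0.0800395615042116 7810 bgr [141.499 185.609 209.772] px [278 202]
```

View pics/w1.png

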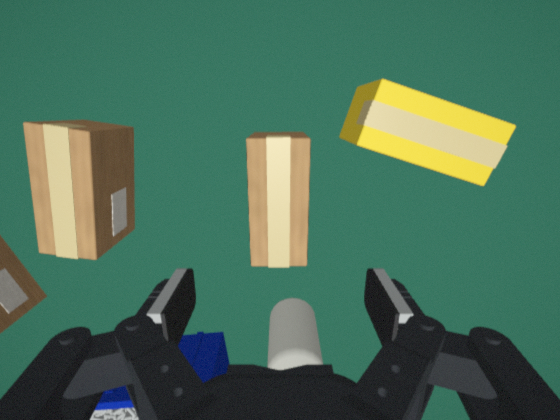

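The wrist view shows the left carton centred between the fingers at (278,202). The yellow one is well away at (430,130). I'll descend and grip.

Emit:
carry_out(increments=[8.5,0,0.2,4.0,0,8.5,0.2,0,4.0,0,8.5,0,0,4.0,0,8.5,0,0,3.0,0,8.5,0,0,1.2,0])

```text
clock: 4.38
eef_pos: [0.4993, 0.2873, 0.0276]
tool_rot: [0.095, 0.996, -0.001, -0.002]
ft_force: [0.2, 0.1, 0.3]
grip_width: 0.0853
grasp_force: 0.0
```

Emit:
carry_out(increments=[5.0,0,0,0,0,5.0,0,0,0,0,5.0,0,0,0,0,5.0,0,0,0,0,5.0,0,0,0,0])

```text
clock: 5.0
eef_pos: [0.5021, 0.2895, 0.031]
tool_rot: [0.094, 0.996, 0.001, 0.001]
ft_force: [-0.8, -1.0, 7.0]
grip_width: 0.0533
grasp_force: 64.7
```

Emit:
carry_out(increments=[5.0,0,0,-0.5,0,5.0,0,0,-1.5,0,5.0,0,0,-1.5,0,5.0,0,0,-1.0,0,5.0,0,0,0,0])

```text
clock: 5.62
eef_pos: [0.5018, 0.2896, 0.0758]
tool_rot: [0.094, 0.996, 0.001, 0.001]
ft_force: [0.1, 0.7, -3.7]
grip_width: 0.0535
grasp_force: 64.0
```

Emit:
carry_out(increments=[5.0,0,0,0,0,5.0,0,0,0,0,5.0,0,0,0,0,5.0,0,0,0,0,5.0,0,0,0,0])

```text
clock: 6.25
eef_pos: [0.5008, 0.289, 0.0742]
tool_rot: [0.094, 0.996, -0.0, -0.0]
ft_force: [0.1, 0.3, -2.8]
grip_width: 0.0534
grasp_force: 64.0
```

```bash
cat > feel.py <<'E'
from h import *
F=[]; c=None
for i in range(3):
    c=bot.camera("side"); F.append(bot.get_obs()["ft_force"])
print(np.mean(F,0).round(2),"side z check"); o=bot.get_obs(); print(np.round(o["eef_pos"],4),o["grip_width"],np.round(o["tau"],2))
P=cloud(c); p=np.array(o["eef_pos"]); k=(np.hypot(P[...,0]-p[0],P[...,1]-p[1])<.07)&(P[...,2]<.3); k&=c["pixels"][...,2]>c["pixels"][...,0].astype(int)+30
print("carton px z 2-98%",np.percentile(P[k][:,2],[2,98]).round(3))
E
python3 feel.py
```

```text
[ 0.01  0.22 -2.98] side z check
[0.5009 0.2891 0.0743] 0.05367598768038787 [  0.   -48.53  23.58   0.    -0.     0.  ]
carton px z 2-98% [0.001 0.144]
```

The left carton weighs about 0.30 kg, so it is light. I'll set it down gently.

Emit:
carry_out(increments=[5.0,0,0,1.0,0,5.0,0,0,1.5,0,5.0,0,0,1.2,0,5.0,0,0,0.5,0,5.0,0,0,0.1,0])

```text
clock: 7.02
eef_pos: [0.5005, 0.2889, 0.0311]
tool_rot: [0.094, 0.996, -0.0, -0.0]
ft_force: [-3.6, 0.5, 2.6]
grip_width: 0.0532
grasp_force: 64.2
```

Emit:
carry_out(increments=[5.0,0,0,0.1,0,5.0,0,0,0.1,0,5.0,0,0,0,0,5.0,0,0,0,0,5.0,0,0,0,0])

```text
clock: 7.65
eef_pos: [0.5005, 0.2889, 0.031]
tool_rot: [0.094, 0.996, 0.0, 0.0]
ft_force: [-5.5, -2.2, 9.5]
grip_width: 0.0533
grasp_force: 65.3
```

Emit:
carry_out(increments=[8.5,0,0,0,0,8.5,0,0,0,0,8.5,0,0,0,0,8.5,0,0,0,0,8.5,0,0,-1.0,0])

```text
clock: 8.28
eef_pos: [0.5002, 0.2886, 0.0387]
tool_rot: [0.094, 0.996, -0.001, -0.001]
ft_force: [0.2, 0.1, -0.8]
grip_width: 0.0847
grasp_force: 0.0
```

Emit:
carry_out(increments=[8.5,0,0,-3.0,0,8.5,0,0,-4.0,0,8.5,0,0,-4.0,0,8.5,0,0,-3.0,0,8.5,0,0,0,0])

```text
clock: 8.9
eef_pos: [0.5028, 0.2901, 0.1831]
tool_rot: [0.094, 0.996, 0.002, 0.003]
ft_force: [0.1, 0.2, 0.1]
grip_width: 0.0853
grasp_force: 0.0
```

```bash
python3 plan.py .4565 .1005 .18 2.81 5; python3 - <<'E'
from meas import *
tops(cs[1])
E
```

```text
at [0.5028 0.2901 0.1831] yaw 2.954 q [0.52 0.42 0.13 1.28 0.   0.71] F [0.06 0.22 0.14]
8.5,0.2,-3.9,0.1,0.029
8.5,0.1,-3.9,0.1,0.029
8.5,-0,-3.9,0.1,0.029
8.5,-0.1,-3.9,0.1,0.029
8.5,-0.3,-3.9,0.1,0.029
[  0.537  -0.074 121.501  60.191  11.061] z 0.07947179687101169 697 bgr [132.923 193.488 222.311] px [306 183]
[  0.456   0.103 121.502  57.985 -19.309] z 0.07974773968379112 982 bgr [133.381 195.495 223.601] px [315 237]
[  0.5     0.29  123.218  58.008 -10.952] z 0.07978829913433094 1343 bgr [135.231 198.814 227.174] px [266 291]
[  0.464   0.427 121.955  56.869  62.019] z 0.08009222315403419 1819 bgr [ 82.645 239.647 246.864] px [255 352]
```

The left carton stands where it was. On to the middle one.

Emit:
carry_out(increments=[8.5,0.2,-3.9,0.1,0.029,8.5,0.1,-3.9,0.1,0.029,8.5,0,-3.9,0.1,0.029,8.5,-0.1,-3.9,0.1,0.029,8.5,-0.3,-3.9,0.1,0.029])

```text
clock: 9.62
eef_pos: [0.4527, 0.0981, 0.1725]
tool_rot: [0.166, 0.986, -0.001, -0.002]
ft_force: [-0.1, -0.5, -0.3]
grip_width: 0.085
grasp_force: 0.0
```

```bash
cat > wr.py <<'E'
from h import *
import meas
meas.tops(bot.camera("wrist"))
E
python3 wr.py; python3 plan.py .456 .1005 .028 2.81 4
```

```text
[  0.499   0.288 121.651  56.201 -10.022] z 0.07991464476510315 10181 bgr [134.554 179.393 204.124] px [519 189]
[  0.456   0.1   121.29   54.154 -18.793] z 0.08001888699597767 8756 bgr [150.711 195.85  220.39 ] px [287 214]
[  0.491  -0.085  55.038  28.151 -77.378] z 0.07991133917991228 1472 bgr [131.089 175.029 199.277] px [113 310]
[ 0.569 -0.042 43.554  2.612  9.884] z 0.0761955195837272 219 bgr [ 69.018  96.192 118.242] px [191 361]
at [0.4528 0.098  0.1729] yaw 2.806 q [ 0.21  0.21 -0.19  1.17  0.    0.55] F [-0.44  1.18 -0.16]
8.5,-0.1,0.1,3.6,-0.001
8.5,-0.1,0.1,3.6,-0.001
8.5,-0.1,0.1,3.6,-0.001
8.5,-0.1,0.1,3.6,-0.001
```

Emit:
carry_out(increments=[8.5,-0.1,0.1,3.6,0,8.5,-0.1,0.1,3.6,0,8.5,-0.1,0.1,3.6,0,8.5,0,0,2.6,0,8.5,0,0,0.9,0])

```text
clock: 10.4
eef_pos: [0.4564, 0.1019, 0.0289]
tool_rot: [0.165, 0.986, -0.001, -0.002]
ft_force: [0.3, 0.4, -0.3]
grip_width: 0.085
grasp_force: 0.0
```

Emit:
carry_out(increments=[5.0,0,0,0,0,5.0,0,0,0,0,5.0,0,0,0,0,5.0,0,0,0,0,5.0,0,0,0,0])

```text
clock: 11.02
eef_pos: [0.4589, 0.1013, 0.0323]
tool_rot: [0.166, 0.986, 0.0, 0.001]
ft_force: [-1.5, -1.9, 6.6]
grip_width: 0.0532
grasp_force: 66.6
```

Emit:
carry_out(increments=[5.0,0,0,-0.5,0,5.0,0,0,-1.5,0,5.0,0,0,-1.5,0,5.0,0,0,-1.0,0,5.0,0,0,0,0])

```text
clock: 11.65
eef_pos: [0.4583, 0.1015, 0.0765]
tool_rot: [0.166, 0.986, 0.0, 0.0]
ft_force: [1.2, -0.6, -7.7]
grip_width: 0.0535
grasp_force: 65.4
```

Emit:
carry_out(increments=[5.0,0,0,0,0,5.0,0,0,0,0,5.0,0,0,0,0,5.0,0,0,0,0,5.0,0,0,0,0])

```text
clock: 12.28
eef_pos: [0.4582, 0.1014, 0.0763]
tool_rot: [0.166, 0.986, -0.0, -0.0]
ft_force: [-0.2, 0.2, -7.3]
grip_width: 0.0536
grasp_force: 65.4
```

```bash
python3 feel.py
```

```text
[-0.04 -0.21 -7.5 ] side z check
[0.4582 0.1014 0.0764] 0.053586030720202425 [-0.000e+00 -3.977e+01  2.327e+01  1.000e-02  0.000e+00  0.000e+00]
carton px z 2-98% [0.049 0.156]
```

The middle carton weighs about 0.76 kg, so it is the full one. I'll set it back first.

Emit:
carry_out(increments=[5.0,0,0,1.0,0,5.0,0,0,1.5,0,5.0,0,0,1.2,0,5.0,0,0,0.5,0,5.0,0,0,0.1,0])

```text
clock: 13.05
eef_pos: [0.4579, 0.1013, 0.0329]
tool_rot: [0.166, 0.986, -0.0, -0.0]
ft_force: [0.2, -0.3, -7.9]
grip_width: 0.0533
grasp_force: 65.2
```

Emit:
carry_out(increments=[5.0,0,0,0.1,0,5.0,0,0,0.1,0,5.0,0,0,0,0,5.0,0,0,0,0,5.0,0,0,0,0])

```text
clock: 13.68
eef_pos: [0.4587, 0.1015, 0.0323]
tool_rot: [0.166, 0.986, 0.0, 0.001]
ft_force: [-3.6, -0.3, 6.1]
grip_width: 0.0533
grasp_force: 66.5
```

Emit:
carry_out(increments=[8.5,0,0,0,0,8.5,0,0,0,0,8.5,0,0,0,0,8.5,0,0,0,0,8.5,0,0,-1.0,0])

```text
clock: 14.3
eef_pos: [0.4574, 0.1012, 0.041]
tool_rot: [0.166, 0.986, -0.0, -0.001]
ft_force: [0.1, 0.6, 1.1]
grip_width: 0.0848
grasp_force: 0.0
```

Emit:
carry_out(increments=[8.5,0,0,-3.0,0,8.5,0,0,-4.0,0,8.5,0,0,-4.0,0,8.5,0,0,-3.0,0,8.5,0,0,0,0])

```text
clock: 14.92
eef_pos: [0.4602, 0.1018, 0.1846]
tool_rot: [0.166, 0.986, 0.001, 0.003]
ft_force: [0.0, -0.3, 0.5]
grip_width: 0.085
grasp_force: 0.0
```

```bash
python3 plan.py .5365 -.075 .18 3.335 5
```

```text
at [0.4602 0.1018 0.1846] yaw 2.809 q [ 0.22  0.21 -0.16  1.19 -0.    0.55] F [ 0.01 -0.34  0.5 ]
8.5,-2.6,-2.8,0.1,-0.105
8.5,-2.3,-3.1,0.1,-0.105
8.5,-1.9,-3.3,0.1,-0.105
8.5,-1.6,-3.5,0.1,-0.105
8.5,-1.2,-3.7,0.1,-0.105
```

Emit:
carry_out(increments=[8.5,-2.6,-2.8,0.1,-0.105,8.5,-2.3,-3.1,0.1,-0.105,8.5,-1.9,-3.3,0.1,-0.105,8.5,-1.6,-3.5,0.1,-0.105,8.5,-1.2,-3.7,0.1,-0.105])

```text
clock: 15.55
eef_pos: [0.534, -0.0762, 0.1752]
tool_rot: [-0.098, 0.995, 0.0, -0.001]
ft_force: [-0.0, -0.2, -0.2]
grip_width: 0.0853
grasp_force: 0.0
```

```bash
python3 wr.py; python3 plan.py .5365 -.075 .028 3.335 4
```

```text
[  0.456   0.101 120.465  55.844 -18.85 ] z 0.07987916978201887 9373 bgr [130.636 174.871 199.749] px [500 157]
[  0.537  -0.076 121.468  54.186  11.889] z 0.08001209654666203 8582 bgr [147.686 192.696 217.225] px [282 213]
at [ 0.534  -0.0767  0.1749] yaw -2.953 q [-0.14  0.35  0.01  1.23  0.   -0.33] F [-0.47  0.31  0.09]
8.5,-0.1,0,3.7,-0.001
8.5,-0.1,0,3.7,-0.001
8.5,-0.1,0,3.7,-0.001
8.5,-0.1,0,3.7,-0.001
```

Emit:
carry_out(increments=[8.5,-0.1,0,3.7,-0.015,8.5,-0.1,0,3.7,0,8.5,-0.1,0,3.7,0,8.5,0,0,2.7,0,8.5,0,0,0.8,0])

```text
clock: 16.32
eef_pos: [0.5347, -0.0733, 0.028]
tool_rot: [-0.104, 0.995, 0.001, -0.003]
ft_force: [-0.9, 0.4, 0.0]
grip_width: 0.0854
grasp_force: 0.0
```

Emit:
carry_out(increments=[5.0,0,0,0,0,5.0,0,0,0,0,5.0,0,0,0,0,5.0,0,0,0,0,5.0,0,0,0,0])

```text
clock: 16.95
eef_pos: [0.5385, -0.0747, 0.0317]
tool_rot: [-0.103, 0.995, -0.0, 0.001]
ft_force: [-0.3, -0.2, 5.8]
grip_width: 0.0537
grasp_force: 64.7
```

Emit:
carry_out(increments=[5.0,0,0,-0.5,0,5.0,0,0,-1.5,0,5.0,0,0,-1.5,0,5.0,0,0,-1.0,0,5.0,0,0,0,0])

```text
clock: 17.58
eef_pos: [0.5383, -0.0747, 0.0767]
tool_rot: [-0.103, 0.995, -0.0, 0.001]
ft_force: [-0.5, 0.2, -3.6]
grip_width: 0.0533
grasp_force: 63.8
```

Emit:
carry_out(increments=[5.0,0,0,0,0,5.0,0,0,0,0,5.0,0,0,0,0,5.0,0,0,0,0,5.0,0,0,0,0])

```text
clock: 18.2
eef_pos: [0.5373, -0.0746, 0.0752]
tool_rot: [-0.103, 0.995, 0.0, -0.0]
ft_force: [0.6, -0.1, -2.8]
grip_width: 0.0533
grasp_force: 63.8
```

```bash
python3 feel.py
```

```text
[ 0.05  0.14 -2.83] side z check
[ 0.5373 -0.0746  0.0753] 0.05356974745794605 [ -0.   -44.99  22.99   0.    -0.     0.  ]
carton px z 2-98% [0.047 0.127]
```

The right carton weighs about 0.29 kg, so it is light. I'll set it back the same way.

Emit:
carry_out(increments=[5.0,0,0,1.0,0,5.0,0,0,1.5,0,5.0,0,0,1.2,0,5.0,0,0,0.5,0,5.0,0,0,0.1,0])

```text
clock: 18.98
eef_pos: [0.5372, -0.0745, 0.032]
tool_rot: [-0.103, 0.995, 0.0, -0.0]
ft_force: [0.5, 0.0, -3.7]
grip_width: 0.0534
grasp_force: 64.0
```

Emit:
carry_out(increments=[5.0,0,0,0.1,0,5.0,0,0,0.1,0,5.0,0,0,0,0,5.0,0,0,0,0,5.0,0,0,0,0])

```text
clock: 19.6
eef_pos: [0.5374, -0.0746, 0.0317]
tool_rot: [-0.103, 0.995, -0.0, 0.0]
ft_force: [-5.4, 0.9, 6.5]
grip_width: 0.0534
grasp_force: 64.9
```

Emit:
carry_out(increments=[8.5,0,0,0,0,8.5,0,0,0,0,8.5,0,0,0,0,8.5,0,0,0,0,8.5,0,0,-1.0,0])

```text
clock: 20.23
eef_pos: [0.5365, -0.0744, 0.0398]
tool_rot: [-0.103, 0.995, 0.0, -0.001]
ft_force: [-0.5, 0.6, -0.6]
grip_width: 0.0851
grasp_force: 0.0
```

Emit:
carry_out(increments=[8.5,0,0,-3.0,0,8.5,0,0,-4.0,0,8.5,0,0,-4.0,0,8.5,0,0,-3.0,0,8.5,0,0,0,0])

```text
clock: 20.85
eef_pos: [0.5394, -0.0748, 0.1839]
tool_rot: [-0.103, 0.995, -0.001, 0.003]
ft_force: [0.4, -0.9, -0.3]
grip_width: 0.085
grasp_force: 0.0
```

```bash
python3 plan.py .458 .1015 .175 2.812 5
```

```text
at [ 0.5394 -0.0748  0.1839] yaw -2.934 q [-0.14  0.35  0.03  1.24 -0.   -0.35] F [ 0.44 -0.9  -0.34]
8.5,0.9,3.8,0.2,0.107
8.5,1.3,3.7,0.2,0.107
8.5,1.7,3.5,0.2,0.107
8.5,2,3.3,0.2,0.107
8.5,2.4,3.1,0.2,0.107
```

Emit:
carry_out(increments=[8.5,0.9,3.8,0.2,0.107,8.5,1.3,3.7,0.2,0.107,8.5,1.7,3.5,0.2,0.107,8.5,2.0,3.3,0.2,0.107,8.5,2.4,3.1,0.2,0.107])

```text
clock: 21.48
eef_pos: [0.4531, 0.1028, 0.1692]
tool_rot: [0.165, 0.986, -0.0, -0.001]
ft_force: [0.7, 0.4, -0.2]
grip_width: 0.0847
grasp_force: 0.0
```

```bash
python3 wr.py; python3 plan.py .457 .101 .030 2.812 4
```

```text
[  0.499   0.288 121.363  56.135 -10.791] z 0.07991430530521434 10384 bgr [134.747 179.597 204.448] px [515 196]
[  0.456   0.101 121.642  54.131 -18.736] z 0.08002630461481479 8888 bgr [150.586 195.81  220.372] px [280 218]
[  0.492  -0.084  56.055  31.713 -77.533] z 0.07992185900632012 1680 bgr [131.267 174.993 198.567] px [104 312]
at [0.4531 0.103  0.1693] yaw 2.818 q [ 0.22  0.21 -0.2   1.16 -0.    0.55] F [ 0.12 -0.3   0.73]
8.5,-0.1,-0,3.5,0.001
8.5,-0.1,-0,3.5,0.001
8.5,-0.1,-0,3.5,0.001
8.5,-0.1,-0,3.5,0.001
```

Emit:
carry_out(increments=[8.5,-0.1,0,3.6,0,8.5,-0.1,0,3.6,0,8.5,-0.1,0,3.6,0,8.5,0,0,2.4,0,8.5,0,0,0.7,0])

```text
clock: 22.25
eef_pos: [0.456, 0.0997, 0.0293]
tool_rot: [0.164, 0.987, -0.001, -0.002]
ft_force: [0.2, 0.7, 0.2]
grip_width: 0.0854
grasp_force: 0.0
```

Emit:
carry_out(increments=[5.0,0,0,0,0,5.0,0,0,0,0,5.0,0,0,0,0,5.0,0,0,0,0,5.0,0,0,0,0])

```text
clock: 22.88
eef_pos: [0.4588, 0.1015, 0.0325]
tool_rot: [0.163, 0.987, 0.001, 0.001]
ft_force: [1.5, 2.2, 6.4]
grip_width: 0.0532
grasp_force: 66.0
```

Emit:
carry_out(increments=[5.0,0,0,-0.5,0,5.0,0,0,-1.5,0,5.0,0,0,-2.0,0,5.0,0,0,-2.0,0,5.0,0,0,-2.0,0])

```text
clock: 23.5
eef_pos: [0.4549, 0.1002, 0.1102]
tool_rot: [0.163, 0.987, -0.001, -0.003]
ft_force: [0.8, -0.6, -7.3]
grip_width: 0.0534
grasp_force: 64.7
```

Emit:
carry_out(increments=[5.0,0,0,-2.0,0,5.0,0,0,-2.0,0,5.0,0,0,-1.0,0,5.0,0,0,0,0,5.0,0,0,0,0])

```text
clock: 24.12
eef_pos: [0.4563, 0.1007, 0.1601]
tool_rot: [0.163, 0.987, -0.001, -0.001]
ft_force: [0.2, -0.4, -8.0]
grip_width: 0.0532
grasp_force: 65.1
```

```bash
python3 plan.py .493 -.293 .16 3.1416 20 5.0; python3 - <<'E'
from h import *
c=bot.camera("scene"); 
for c in [c,bot.camera("side")]:
    print([ (round(r["p"],2),w(c,r["xyz"]).round(4)) for r in bot.place_of(c,"tray_slot")[:1]+bot.place_of(c,"tray")[:1]])
E
```

```text
at [0.4563 0.1007 0.1601] yaw 2.814 q [ 0.22  0.22 -0.21  1.14 -0.    0.55] F [ 0.2  -0.35 -8.01]
5,-0.8,-1.8,0,-0.016
5,-0.8,-1.8,0,-0.016
5,-0.7,-1.8,0,-0.016
5,-0.7,-1.8,0,-0.016
5,-0.7,-1.9,0,-0.016
5,-0.7,-1.9,0,-0.016
5,-0.6,-1.9,0,-0.016
5,-0.6,-1.9,0,-0.016
5,-0.6,-1.9,0,-0.016
5,-0.5,-1.9,0,-0.016
5,-0.5,-1.9,0,-0.016
5,-0.5,-1.9,0,-0.016
5,-0.4,-1.9,0,-0.016
5,-0.4,-1.9,0,-0.016
5,-0.4,-1.9,0,-0.016
5,-0.4,-1.9,0,-0.016
5,-0.3,-2,0,-0.016
5,-0.3,-2,0,-0.016
5,-0.3,-2,0,-0.016
5,-0.2,-2,0,-0.016
[(0.83, array([ 0.4951, -0.2933,  0.0041])), (0.63, array([ 0.4975, -0.3334,  0.0009]))]
[(0.93, array([ 0.4898, -0.297 ,  0.0074])), (0.95, array([ 0.491 , -0.3238, -0.0036]))]
```

Emit:
carry_out(increments=[5.0,-0.4,-1.0,0,-0.016,5.0,-0.8,-1.8,0,-0.016,5.0,-0.8,-1.8,0,-0.016,5.0,-0.7,-1.8,0,-0.016,5.0,-0.7,-1.8,0,-0.016])

```text
clock: 25.05
eef_pos: [0.4663, 0.0121, 0.1612]
tool_rot: [0.123, 0.992, -0.0, -0.0]
ft_force: [-0.1, 0.5, -8.1]
grip_width: 0.0532
grasp_force: 65.3
```

Emit:
carry_out(increments=[5.0,-0.7,-1.9,0,-0.016,5.0,-0.7,-1.9,0,-0.016,5.0,-0.6,-1.9,0,-0.016,5.0,-0.6,-1.9,0,-0.016,5.0,-0.6,-1.9,0,-0.016])

```text
clock: 25.68
eef_pos: [0.4771, -0.0876, 0.1611]
tool_rot: [0.084, 0.997, 0.0, -0.0]
ft_force: [0.1, -0.5, -6.8]
grip_width: 0.0536
grasp_force: 65.3
```

Emit:
carry_out(increments=[5.0,-0.5,-1.9,0,-0.016,5.0,-0.5,-1.9,0,-0.016,5.0,-0.5,-1.9,0,-0.016,5.0,-0.4,-1.9,0,-0.016,5.0,-0.4,-1.9,0,-0.016])

```text
clock: 26.3
eef_pos: [0.487, -0.1849, 0.161]
tool_rot: [0.044, 0.999, 0.0, -0.0]
ft_force: [0.6, 0.6, -6.5]
grip_width: 0.0532
grasp_force: 65.3
```

Emit:
carry_out(increments=[5.0,-0.4,-1.9,0,-0.016,5.0,-0.4,-2.0,0,-0.016,5.0,-0.3,-2.0,0,-0.016,5.0,-0.3,-2.0,0,-0.016,5.0,-0.3,-1.0,0,-0.016])

```text
clock: 26.92
eef_pos: [0.4987, -0.275, 0.1609]
tool_rot: [0.004, 1.0, 0.0, -0.0]
ft_force: [0.0, 0.2, -7.3]
grip_width: 0.0533
grasp_force: 65.2
```

```bash
python3 plan.py .493 -.294 .06 3.15 5 5.0; python3 - <<'E'
from h import *
c=bot.camera("wrist"); cv2.imwrite("pics/w2.png",c["pixels"])
print([ (round(r["p"],2),w(c,r["xyz"]).round(4)) for n in ["tray_slot","tray","carton_middle"] for r in bot.place_of(c,n)[:2]])
P=cloud(c); m=c["pixels"].astype(int); red=(m[...,2]>90)&(m[...,1]<60)&(m[...,0]<60)
k=red&(P[...,2]>.02)&(P[...,2]<.03); Q=P[k]; print(k.sum(),np.percentile(Q[:,:2],[0.5,99.5],axis=0).round(4))
E
```

```text
at [ 0.4987 -0.275   0.1609] yaw 3.133 q [-0.5   0.42  0.07  1.22  0.   -0.5 ] F [ 0.01  0.21 -7.26]
5,0.1,-0.4,2,-0.003
5,0.1,-0.4,2,-0.003
5,0.1,-0.4,2,-0.003
5,0.1,-0.4,2,-0.003
5,0.1,-0.4,2,-0.003
[(0.96, array([ 0.4933, -0.274 ,  0.1311]))]
573 [[ 0.4186 -0.4049]
 [ 0.5676 -0.2574]]
```

View pics/w2.png

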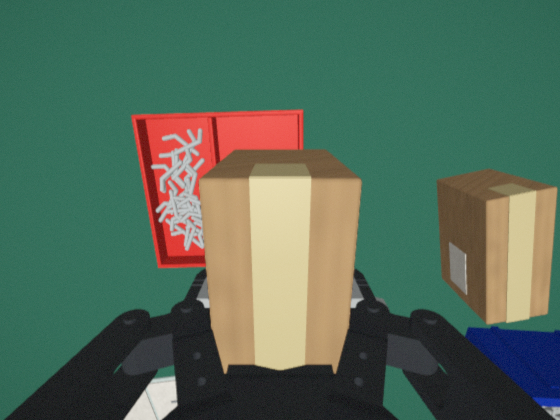

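The held carton is at (280,270), square with the tray. The slot's far end shows at (255,135), and the carton still needs about 19 mm towards -y.

Emit:
carry_out(increments=[5.0,0.1,-0.6,0,0,5.0,0.1,-0.8,0.5,0,5.0,0,-0.5,1.5,0,5.0,0,0,2.0,0,5.0,0,0,1.0,0])

```text
clock: 27.75
eef_pos: [0.4953, -0.2926, 0.1089]
tool_rot: [0.004, 1.0, 0.001, -0.002]
ft_force: [-0.2, 0.2, -8.6]
grip_width: 0.0536
grasp_force: 65.2
```

Emit:
carry_out(increments=[5.0,0,0,1.0,0,5.0,0,0,1.0,0,5.0,0,0,1.0,0,5.0,0,0,0.5,0,5.0,0,0,0,0])

```text
clock: 28.38
eef_pos: [0.4964, -0.2929, 0.0759]
tool_rot: [0.004, 1.0, 0.0, -0.0]
ft_force: [0.5, 1.2, -6.7]
grip_width: 0.0536
grasp_force: 65.2
```

```bash
python3 plan.py .4965 -.294 .037 3.14 5 5.0; python3 - <<'E'
from h import *
c=bot.camera("scene"); i=c["pixels"][190:290,70:220]; d=bot.camera("side"); j=d["pixels"][110:200,290:410]
cv2.imwrite("pics/s3.png",np.hstack([cv2.resize(i,(400,267)),cv2.resize(j,(356,267))]))
E
```

```text
at [ 0.4964 -0.2929  0.0759] yaw 3.134 q [-0.53  0.5  -0.04  1.04 -0.   -0.53] F [ 0.47  1.19 -6.74]
5,-0,-0,0.8,-0.001
5,-0,-0,0.8,-0.001
5,-0,-0,0.8,-0.001
5,-0,-0,0.8,-0.001
5,-0,-0,0.8,-0.001
```

View pics/s3.png

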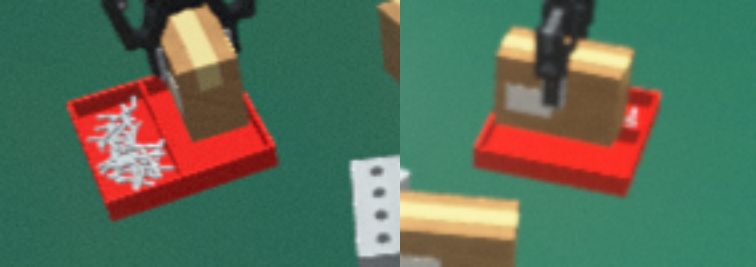

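The carton hangs square above the free slot, at left crop (205,80), clear of the divider at (160,120). I'll lower it 39 mm slowly.

Emit:
carry_out(increments=[5.0,0,0,0.8,0,5.0,0,-0.1,0.8,0,5.0,0,0,0.8,0,5.0,0,0,0.7,0,5.0,0,0,0.4,0])

```text
clock: 29.1
eef_pos: [0.4963, -0.2939, 0.0405]
tool_rot: [0.004, 1.0, 0.0, -0.0]
ft_force: [-0.0, -0.2, -7.0]
grip_width: 0.0534
grasp_force: 65.3
```

Emit:
carry_out(increments=[5.0,0,0,0.2,0,5.0,0,0,0.2,0,5.0,0,0,0.1,0,5.0,0,0,0,0,5.0,0,0,0,0])

```text
clock: 29.72
eef_pos: [0.4968, -0.2942, 0.0366]
tool_rot: [0.004, 1.0, -0.0, 0.0]
ft_force: [0.0, -0.2, -6.4]
grip_width: 0.0534
grasp_force: 65.5
```

Emit:
carry_out(increments=[5.0,0,0,0.1,0,5.0,0,0,0.1,0,5.0,0,0,0.1,0,5.0,0,0,0,0,5.0,0,0,0,0])

```text
clock: 30.35
eef_pos: [0.4968, -0.2941, 0.0365]
tool_rot: [0.004, 1.0, -0.0, 0.001]
ft_force: [-6.0, 3.0, 14.1]
grip_width: 0.0538
grasp_force: 67.7
```

The carton rests on the floor, with 14 N pushing back on the tool. I'll release and back off upward.

Emit:
carry_out(increments=[8.5,0,0,0,0,8.5,0,0,0,0,8.5,0,0,0,0,8.5,0,0,0,0,8.5,0,0,-1.0,0])

```text
clock: 30.98
eef_pos: [0.4959, -0.2936, 0.0426]
tool_rot: [0.004, 1.0, 0.001, -0.001]
ft_force: [-0.2, 0.0, -0.1]
grip_width: 0.0851
grasp_force: 0.0
```

Emit:
carry_out(increments=[8.5,0,0,-3.0,0,8.5,0,0,-4.0,0,8.5,0,0,-4.0,0,8.5,0,0,-4.0,0,8.5,0,0,-3.0,0])

```text
clock: 31.6
eef_pos: [0.4971, -0.2943, 0.2262]
tool_rot: [0.004, 1.0, -0.001, 0.001]
ft_force: [-0.3, -1.0, 0.1]
grip_width: 0.085
grasp_force: 0.0
```

Emit:
carry_out(increments=[8.5,3.0,0,0,0,8.5,4.0,0,0,0,8.5,4.0,0,0,0,8.5,2.0,0,0,0,8.5,0,0,0,0])

```text
clock: 32.22
eef_pos: [0.3656, -0.2931, 0.2243]
tool_rot: [0.005, 1.0, -0.0, 0.0]
ft_force: [1.1, -0.4, -0.3]
grip_width: 0.0847
grasp_force: 0.0
```

```bash
cat > fin.py <<'E'
from h import *
import meas
np.set_printoptions(precision=3,suppress=True)
for c in meas.cs:
    print("cam"); meas.tops(c)
    for t in ["blue_bin","cleaner","gauge","tray_slot"]: print(t,[w(c,r["xyz"]) for r in bot.place_of(c,t)[:1]])
o=bot.get_obs(); print(o["clock"],o["eef_pos"],o["grasp_force"])
cv2.imwrite("pics/fin.png",meas.cs[0]["pixels"])
E
python3 fin.py
```

```text
cam
[  0.465   0.424 121.427  65.     61.117] z 0.07966000805898354 481 bgr [ 84.827 209.035 225.647] px [380 140]
[  0.503   0.287 125.372  58.716 -10.264] z 0.07973003308587745 521 bgr [113.8   167.593 199.104] px [348 158]
[  0.539  -0.076 126.879  56.003  11.62 ] z 0.08020396563180843 712 bgr [112.007 161.719 189.683] px [234 201]
[  0.497  -0.295 125.744  54.128  -0.701] z 0.0842787849460025 790 bgr [114.678 167.896 201.165] px [144 216]
blue_bin [array([ 0.748,  0.058, -0.001])]
cleaner [array([ 0.676,  0.271, -0.004])]
gauge []
tray_slot [array([ 0.494, -0.295,  0.005])]
cam
[  0.494  -0.293 121.562  62.312  -1.809] z 0.08278984509585713 582 bgr [118.354 175.725 205.225] px [345 142]
[  0.536  -0.073 120.914  60.533  12.311] z 0.0795166250900482 699 bgr [129.12  188.795 217.575] px [306 183]
[  0.5     0.29  122.511  57.238 -10.25 ] z 0.07984064940044261 1340 bgr [130.334 193.658 223.384] px [266 291]
[  0.463   0.427 122.219  56.442  63.211] z 0.08012486519281548 1812 bgr [ 79.717 236.821 245.481] px [255 352]
blue_bin [array([0.753, 0.061, 0.001])]
cleaner [array([ 0.681,  0.269, -0.001])]
gauge [array([ 0.677, -0.192, -0.001])]
tray_slot [array([ 0.49 , -0.298,  0.005])]
32.725 [ 0.367 -0.293  0.223] 0.0
```

View pics/fin.png

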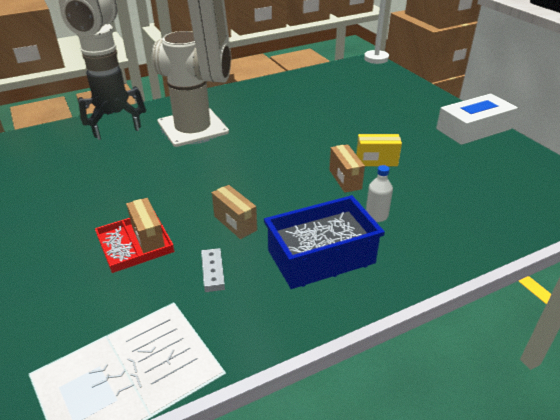

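The full carton is flat in the slot at (146,225), with its top at 84 mm. The light ones stand in their places at (346,167) and (234,211), the bystanders have not moved, and the gripper is clear. I'll hand the job in.

```bash
python3 -c "
from workcell import bot
print(bot.job_done())"
```

```text
the job is handed in; nothing more can be done
None
```

I lifted all three cartons left to right, put the full one (the middle, about 0.76 kg) flat in the tray slot, left the two light ones in their places, and handed the job in; no verdict came back.

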